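# Lock the car key away in the shielding box

## Robot

A 6-joint arm with a two-finger parallel gripper is mounted at the origin on the work surface. World frame = base frame: x ahead of the robot, y to its left, z up, the work surface at z = 0. Lengths are in m, angles in rad, forces in N, time in s.
With the tool pointing down it reaches from about 0.325 to 0.9 m from the base axis. Payload 6.1 kg.
Tool frame: the origin (TCP) lies midway between the tips of the shut fingers; the grasp point (between the pads) lies 19 mm behind it; x points along the fingers, y is the direction in which the jaws open and shut, and the axes are right-handed (so a half turn about x gives the same grasp; the last joint's range is limited). The gripper opens to 85 mm and grips with 20 to 120 N. Pads are 22 mm wide; open, the fingers measure 114 mm over their backs; the gripper's body (76 mm by 85 mm) begins 54 mm behind the grasp point. The pads swing forward as they close: fully open they stand 13 mm farther back than shut.
Start: joints at [1.068, 0.22, 1.526, -0, 1.395, -0.126], TCP at [0.23, 0.581, 0.231] pointing down, gripper open.
Joint ranges: [-2.98, 2.98], [-0.91, 2.08], [0.09, 2.57], [-1.24, 4.39], [0.2, 2.65], [-2.68, 2.68]. Speed limits (rad/s): [2.57, 2.57, 3.01, 3.14, 3.14, 3.14].

## Interface

Orientations are given as [roll, pitch, yaw] about the fixed x, y, z axes, in that order (R = Rz(yaw) Ry(pitch) Rx(roll)).
In Python, from plant import movep, move_l, set_joints, gripper_to, hold, inverse_kinematics, observe, get_image, get_calibration, Unreachable, job_done gives the robot as it stands. Calls block until the motion is done:
- movep(position, orientation): joint-space move of the TCP to a pose.
- move_l(position, feed=0.15, rotation=None, max_force=None): straight line of the TCP; rotation=None keeps the orientation; feed is the mean speed in m/s. With max_force (N) it stops when the force on the tool has changed by that much, and returns True; else False.
- set_joints(angles): joint-space move.
- gripper_to(opening, f_grip=None): finger opening in m; f_grip is the grip in N (None keeps the last); returns when the fingers have stopped.
- hold(seconds).
- inverse_kinematics(position, orientation): joint angles nearest the present ones, or None.
- observe(): the state.
- get_image(name): name is "scene" or "top" or "wrist"; returns (picture, depth): 384x512x3 uint8, red, green, blue; 384x512 float32, m along the optical axis (not along the pixel's ray), 0 where there is no reading.
- get_calibration(name): a dict with "intrinsics" (3x3 intrinsics, pixels), "world_from_camera" (4x4, takes a point from camera to world coordinates). Camera axes: x right, y down, z forward; pixel columns grow to the right and rows downward; lengths in m; the calibration is good to about 2 mm. A picture is of the moment at which its call begins: read the wrist's pose just before it. get_calibration takes no time and is no camera call; for the wrist camera it gives the pose at the moment of the call.
A pose or a line that the arm cannot do raises Unreachable and nothing moves.
- job_done(): hands the job in, once; it reports no verdict.
The state is a dict: "time_s": time; "q": joint angles; "joint_velocities": joint speeds; "joint_torque": joint torques, N m; "eef_pos": TCP position; "tcp_rot": TCP orientation; "ft_force": force on the tool from outside, world axes, zero at the start; "torque": the same for the moment, N m; "opening": finger opening in m.
Only numpy, scipy, OpenCV 4.12 (cv2) and the standard library are available. Lean on these libraries where they do the work, as an engineer would, in place of code of your own. Each camera call takes 0.05 s, during which the arm holds its last target.

## Task

Put the car key that lies on the console away for the night: lay it flat in the empty compartment of the wooden shielding box (the one with the black rubber mat), without dropping it, close the lid fully without slamming it, and then fold the brass hasp down flat against the box front, over its staple. Leave the spare key and everything else where it is.

Things in the scene. Friction and masses are not known exactly. Their poses are not given: they have to be found in the camera images.
- key_center (a point): Centre (half-way up) of the car key to put away; loose, flat on the console. Black fob 70 (x) x 38 (y) x 18 mm (z), with a steel loop reaching 42 mm from the centre at its +x end; two grey and one red button on top; about 60 g. x along its length, z up.
- spare_center (a point): Centre (half-way up) of the spare car key, same make and size as the car key, lying in the other compartment of the box. Leave it alone.
- box: Cherry wood shielding box, fixed. Origin on the console under its middle; x from its front (robot side) to its back, y left, z up. 120 deep (x) x 202 wide (y), rim at z = 56 mm, walls 8 mm. Inner floor at z = 28 mm, split by a 6 mm partition along x into two open compartments, each 104 (x) x 90 (y) mm, centres at y = +48 and -48 mm; one holds the spare key. Lid hinged along the back rim.
- bay (a point): Centre of the top of the black rubber mat (94 x 80 x 2 mm, fixed) in the empty compartment, 30 mm above the console: where the car key belongs. Axes as the box's.
- lid (a joint): Lid angle: 0 = shut on the rim, grows as it opens up and back, stopped at 1.18, starts 1.0 to 1.15. Stiff friction hinge: stays where left, takes 0.2 to 0.5 N m to push shut. The open lid leans over the compartments and blocks a gripper coming straight down: lean it 25 to 40 degrees back towards the robot (fingers pointing down and away) to reach the floor under it.
- lid_hinge (a point): Middle of the lid's hinge line at the back rim (box frame x = +60, y = 0, z = 56.5 mm). Axes fixed to the lid: y along the hinge, -x towards the free front edge, z out of the upper face. The lid is a flat cherry panel from x = 0 to -122 mm, 204 mm wide, 12 mm thick (z = 0 to 12), copper-coloured underneath.
- hasp (a joint): Angle of the brass hasp against the lid: 0 = at right angles to it, so with the lid shut hanging flat against the box front (closed); pi/2 = straight out in the lid's plane; more = tilted above that plane. Range 0 to 2.2, starts 1.6 to 2.1. Light friction hinge (0.04 N m): stays where it is left.
- hasp_pin (a point): Middle of the hasp's hinge pin on the lid's front edge (lid_hinge frame x = -125.5, z = 4 mm). Axes turn with the hasp: the plate runs 40 mm along -z, y along the pin, -x its outer side. Plate 36 wide, 2.5 mm thick, slot 12 x 14 mm for the staple, which stands 3 mm out of the closed plate 22 mm from the pin; a finger lip at the plate's end stands 9 mm out on the outer side.
- bowl_rim (a point): Centre of the rim of the clear glass ring bowl (104 mm across, 42 mm high). Bystander.
- remote: Grey garage door remote, 62 x 40 x 14 mm, a yellow and a white button; origin under its centre. Bystander.
- opener: Flat steel bottle opener, 122 mm long, ring end 44 mm wide, 6 mm thick; origin on its underside, near the middle. Bystander.
- scraper: Blue plastic ice scraper, about 190 mm long, blade 105 mm wide, lying flat, 20 mm high; origin on its underside near the middle. Bystander.
- torch: Dark torch standing upright on its tail, 38 mm across, 105 mm high; origin at its foot. Bystander.
Things that resemble listed ones, but are neither listed nor needed, are in the scene too. Leave any turquoise look-alike of the part that bears key_center alone.

How it is judged:
By the outcome, as a careful person would: the job done as asked, in the order asked, and still so for the second after the job is handed in, with the robot touching nothing.
It also fails if it takes over 61 s, if anything falls off the work surface, if the arm or the gripper's body presses on something with over 40 N, if the wrist force passes 120 N, or if a joint passes its speed limit or range.

## Working session

There is one attempt and no reset: what is moved stays moved. The work goes in short steps, each a Python script; the robot and the scene stay as the last script left them, time stands still between calls to the robot, and variables do not carry over. Pictures are saved under pics/ and viewed, and the job is handed in when it is done.

```bash
mkdir -p pics; ls; python3 - <<'E'
from plant import *
import cv2,numpy as np
s=observe(); print(s)
for n in ["scene","top"]:
    im,d=get_image(n); cv2.imwrite(f"pics/{n}0.png",im[:,:,::-1]); np.savez(f"{n}0.npz",im=im,d=d)
    c=get_calibration(n); print(n,c)
E
```

```text
pics
{'time_s': 0.0, 'q': array([ 1.06786823e+00,  2.21219239e-01,  1.52761459e+00, -6.35594592e-06,
        1.39470419e+00, -1.26085597e-01]), 'joint_velocities': array([ 0.00057403, -0.00053458,  0.00053635,  0.000544  , -0.00033004,
        0.00277153]), 'joint_torque': array([-3.66662671e-04, -4.96927965e+01, -3.89377677e+01, -3.82816634e-04,
        1.16158082e-02,  2.17793774e-05]), 'eef_pos': array([0.22969358, 0.58060928, 0.23020167]), 'tcp_rot': array([-1.69366636,  1.56885095, -2.07050774]), 'ft_force': array([ 0.28927278, -0.82539387,  0.65336739]), 'torque': array([ 0.01444212, -0.04180998, -0.0069546 ]), 'opening': 0.08566846498494636}
scene {'intrinsics': array([[450.18419169,   0.        , 252.85918709],
       [  0.        , 450.18419169, 188.13962385],
       [  0.        ,   0.        ,   1.        ]]), 'world_from_camera': array([[ 0.60520053,  0.46253656, -0.64791376,  1.46455615],
       [ 0.79577474, -0.37378273,  0.47647563, -0.6434388 ],
       [-0.02179157, -0.80395672, -0.59428842,  0.91910718],
       [ 0.        ,  0.        ,  0.        ,  1.        ]])}
top {'intrinsics': array([[466.96791045,   0.        , 266.19414448],
       [  0.        , 466.96791045, 181.72015659],
       [  0.        ,   0.        ,   1.        ]]), 'world_from_camera': array([[ 0.03792631, -0.977455  ,  0.20770969,  0.28604112],
       [-0.99927755, -0.03658956,  0.0102752 ,  0.01519171],
       [-0.00244354, -0.20794933, -0.97813655,  1.47161003],
       [ 0.        ,  0.        ,  0.        ,  1.        ]])}
```

View pics/scene0.png

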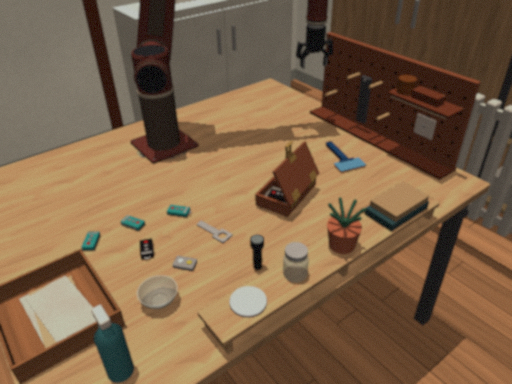

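View pics/top0.png

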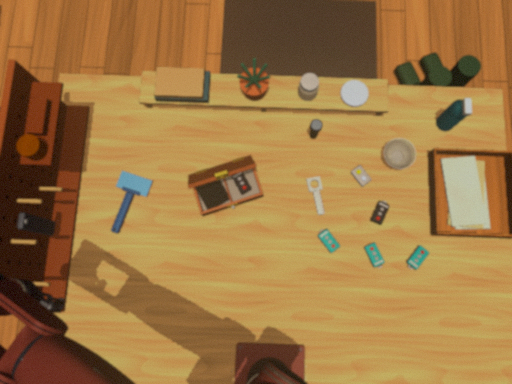

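The scene picture shows the black key at about (147,249) and the open box at about (288,185). In the top view the key is at (380,212), and the box is around (225,187) with its empty mat compartment on the left and the spare on the right. I'll zoom in on both.

```bash
cat > h.py <<'E'
import numpy as np,cv2
from plant import *
def ray(c,u,v):
    K=c["intrinsics"];T=c["world_from_camera"]
    d=T[:3,:3]@np.array([(u-K[0,2])/K[0,0],(v-K[1,2])/K[1,1],1.]);return T[:3,3],d
def onz(c,u,v,z):
    o,d=ray(c,u,v);return o+d*(z-o[2])/d[2]
def cloud(c,d):
    K=c["intrinsics"];T=c["world_from_camera"];v,u=np.mgrid[:384,:512]
    P=np.stack([(u-K[0,2])/K[0,0]*d,(v-K[1,2])/K[1,1]*d,d],-1)
    return P@T[:3,:3].T+T[:3,3]
def proj(c,p):
    K=c["intrinsics"];T=c["world_from_camera"]
    q=(np.asarray(p)-T[:3,3])@T[:3,:3];q=q@K.T;return q[...,:2]/q[...,2:]
E
python3 - <<'E'
from h import *
ct=get_calibration("top");cs=get_calibration("scene")
t=np.load("top0.npz");s=np.load("scene0.npz")
a=cv2.resize(t['im'][140:230,180:270],None,fx=6,fy=6,interpolation=cv2.INTER_CUBIC)
b=cv2.resize(t['im'][190:235,355:405],None,fx=5,fy=5,interpolation=cv2.INTER_CUBIC)
cc=np.zeros((560,800,3),np.uint8);cc[:540,:540]=a;cc[:225,545:795]=b
cv2.imwrite("pics/z1.png",cc[:,:,::-1])
a=cv2.resize(s['im'][135:225,245:335],None,fx=6,fy=6,interpolation=cv2.INTER_CUBIC)
b=cv2.resize(s['im'][230:270,125:170],None,fx=5,fy=5,interpolation=cv2.INTER_CUBIC)
cc[:]=0;cc[:540,:540]=a;cc[:200,545:770]=b
cv2.imwrite("pics/z2.png",cc[:,:,::-1])
print(onz(ct,380,212,.018),onz(cs,147,249,.018))
P=cloud(ct,t['d']);print(P[212,380],P[187:188,190:262:8].round(3))
E
```

```text
[ 0.51102494 -0.3300148   0.018     ] [ 0.52491375 -0.33505956  0.018     ]
[ 0.5107856  -0.32964756  0.01954638] [[[0.54  0.246 0.164]
  [0.567 0.245 0.029]
  [0.568 0.219 0.029]
  [0.569 0.194 0.03 ]
  [0.571 0.169 0.027]
  [0.572 0.144 0.027]
  [0.571 0.118 0.036]
  [0.569 0.092 0.05 ]
  [0.576 0.068 0.018]]]
```

View pics/z1.png

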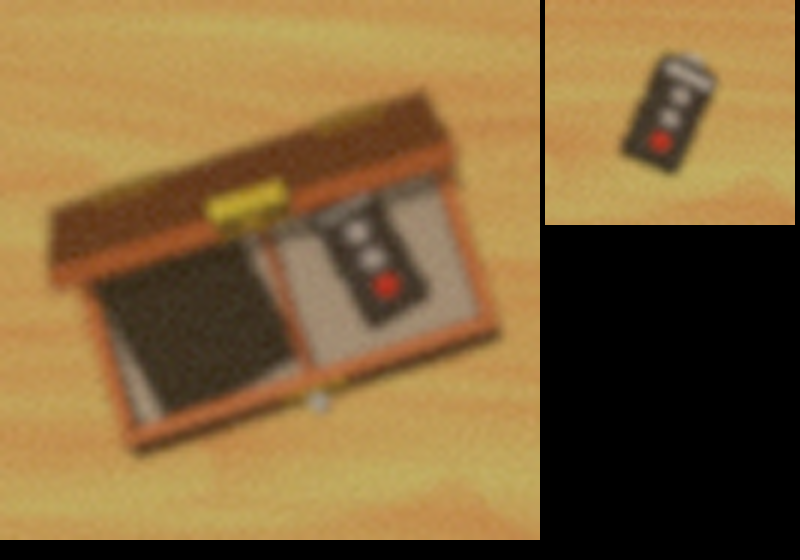

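View pics/z2.png

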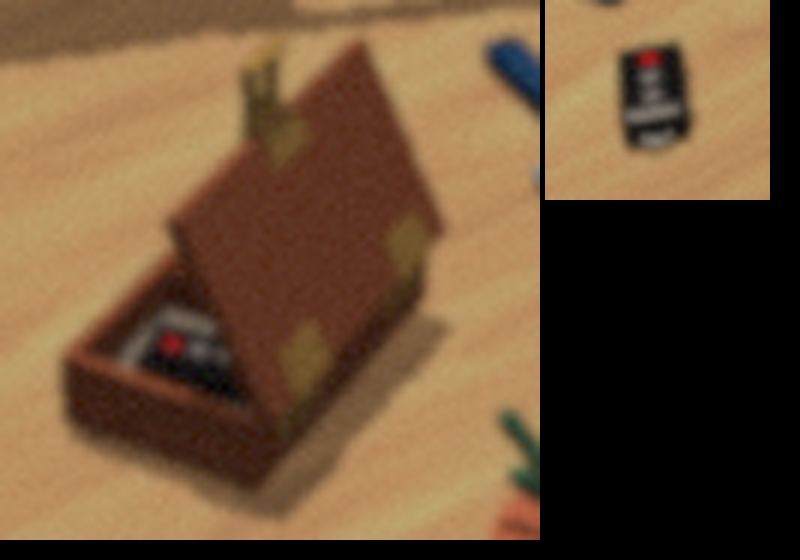

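```bash
python3 - <<'E'
from h import *
from scipy.spatial.transform import Rotation as R
cw=get_calibration("wrist");s=observe()
Rt=R.from_euler('xyz',s['tcp_rot']).as_matrix();print("tool R",Rt.round(2))
T=cw["world_from_camera"];print(cw["intrinsics"].round(1));print("cam in tool",(Rt.T@(T[:3,3]-s['eef_pos'])).round(3));print((Rt.T@T[:3,:3]).round(3))
im,d=get_image("wrist");cv2.imwrite("pics/w0.png",im[:,:,::-1])
ct=get_calibration("top");cs=get_calibration("scene")
# key mask
t=np.load("top0.npz");g=t['im'].astype(int)
P=cloud(ct,t['d'])
m=(g.max(2)<95);sub=np.zeros_like(m);sub[190:235,360:400]=m[190:235,360:400]
n,l,st,ce=cv2.connectedComponentsWithStats(sub.astype(np.uint8));i=1+np.argmax(st[1:,4]);print(st[i],ce[i])
c=np.argwhere(l==i)[:,::-1].astype(np.float32)
pts=np.array([onz(ct,u,v,.018)[:2] for u,v in c]);r=cv2.minAreaRect((pts*1000).astype(np.float32));print("key",r)
print("red",[onz(ct,*p,.018).round(3) for p in [(355+660/5-545/5,190+142/5)]])
# box corners
for z,u,v in [(.056,180+133/6,140+440/6),(.056,180+497/6,140+325/6),(.04,233,206.7)]: print(onz(ct,u,v,z))
# box floor points
f=lambda x,y:onz(ct,180+x/6,140+y/6,.03)
print("mat corners front", f(165,415),f(298,357))
E
```

```text
tool R [[-0.    0.37  0.93]
 [-0.    0.93 -0.37]
 [-1.   -0.   -0.  ]]
[[304.7   0.  256.8]
 [  0.  304.7 195.1]
 [  0.    0.    1. ]]
cam in tool [-0.144  0.    -0.079]
[[-0.002 -0.305  0.952]
 [ 1.     0.     0.002]
 [-0.001  0.952  0.305]]
[371 204  16  20 127] [378.21259843 214.2519685 ]
key ((504.8407287597656, -326.00286865234375), (33.93217086791992, 56.18235397338867), 66.87760925292969)
red [array([ 0.491, -0.324,  0.018])]
[0.48062115 0.22186779 0.056     ]
[0.54707464 0.0389255  0.056     ]
[0.50709766 0.13004475 0.04      ]
mat corners front [0.497891  0.2099093 0.03     ] [0.53101185 0.14248076 0.03      ]
```

View pics/w0.png

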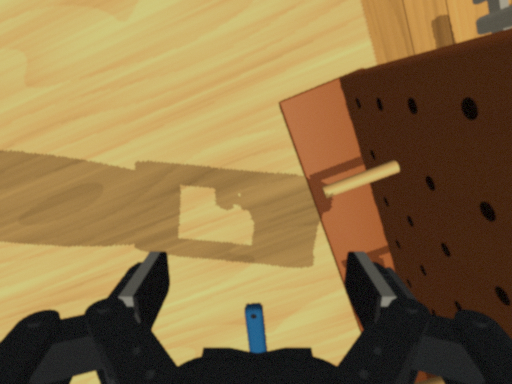

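Wrist view: the camera sits on the tool's −z side, with the fingers at the bottom of the picture. Next I'll look at the box from its front with it.

```bash
cat >> h.py <<'E'
from scipy.spatial.transform import Rotation as R
def rot(yaw,tilt,tool=True):
    c,s=np.cos(tilt),np.sin(tilt)
    a=np.array([s,0,-c]);b=np.array([c,0,s]);M=np.stack([a,np.cross(b,a),b],1)
    M=R.from_euler('z',yaw).as_matrix()@M
    return R.from_matrix(M).as_euler('xyz')
def box2w(bx,p):
    x,y,yaw=bx;c,s=np.cos(yaw),np.sin(yaw);p=np.asarray(p,float)
    return np.array([x+c*p[0]-s*p[1],y+s*p[0]+c*p[1],p[2]])
E
python3 - <<'E'
from h import *
bx=(.570,.151,np.radians(20))
movep(box2w(bx,[-.06,0,.28]),rot(bx[2],np.radians(10)))
print(observe()['time_s'])
cw=get_calibration("wrist");im,d=get_image("wrist");cv2.imwrite("pics/w1.png",cv2.resize(im[:,:,::-1],(800,600)))
np.savez("w1.npz",im=im,d=d,K=cw["intrinsics"],T=cw["world_from_camera"])
E
```

```text
2.0833
```

View pics/w1.png

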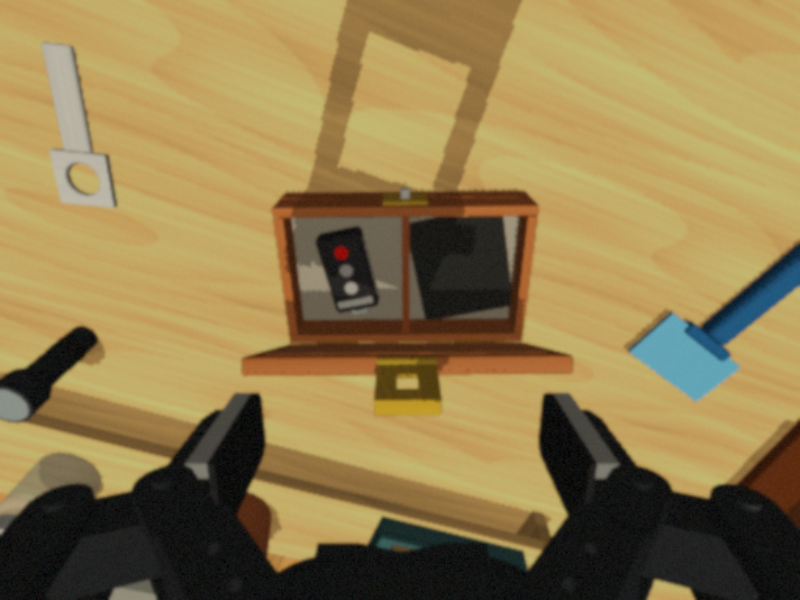

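The wrist view (800x600 copy) shows the box with its front at the top. The staple is at (405,192), the mat compartment is on the image right and the lid edge is near row 365. The hasp sticks out at (408,385). I'll zoom in and measure the corners.

```bash
python3 - <<'E'
from h import *
w=np.load("w1.npz");im=w['im']
a=cv2.resize(im[115:275,150:372],None,fx=3.6,fy=3.6,interpolation=cv2.INTER_CUBIC);print(a.shape)
cv2.imwrite("pics/z3.png",a[:,:,::-1])
E
```

```text
(576, 799, 3)
```

View pics/z3.png

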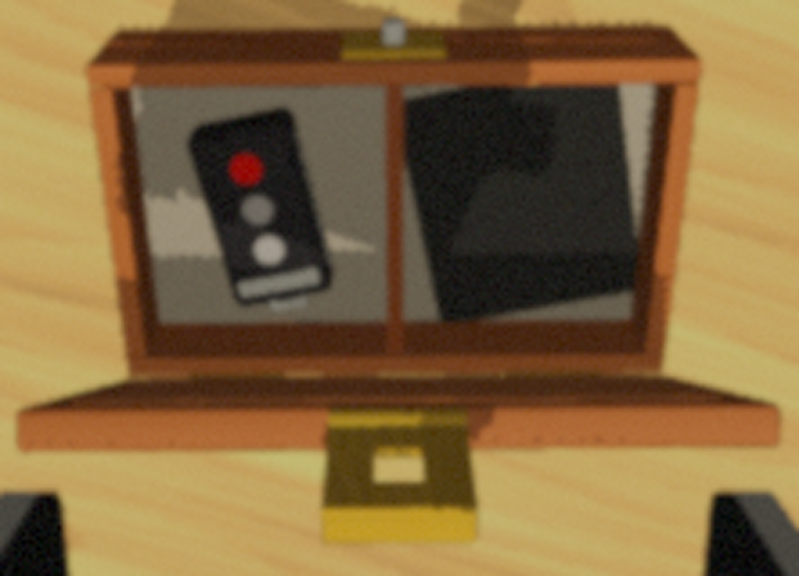

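```bash
cat > fit.py <<'E'
from h import *
from scipy.optimize import least_squares
w=np.load("w1.npz");cw={"intrinsics":w['K'],"world_from_camera":w['T']}
z2p=lambda x,y:(150+(x+.5)/3.6-.5,115+(y+.5)/3.6-.5)
obs=[((-60,-101,56),(88,66)),((-60,101,56),(700,65)),((-52,-93,56),(117,85)),((-52,93,56),(672,84)),
((52,-93,28),(155,323)),((52,93,28),(632,322)),((60,-101,56),(132,372)),((60,101,56),(660,372)),((-52,-3,56),(388,84)),((-52,3,56),(404,84))]
A=np.array([o[0] for o in obs])/1000.;B=np.array([z2p(*o[1]) for o in obs])
def f(p): return (np.array([proj(cw,box2w(p[:3],a)) for a in A])-B).ravel()
r=least_squares(f,[.57,.151,.35]);print(r.x,np.degrees(r.x[2]),"rms px",np.sqrt(np.mean(r.fun**2)));print(r.fun.reshape(-1,2).round(1))
bx=r.x
def lp(phi,x,y,z): # lid frame to box
    c,s=np.cos(phi),np.sin(phi); return np.array([.06+x*c+z*s,y,.0565-x*s+z*c])
L=[((-122,-102,0),(18,412)),((-122,102,0),(778,407)),((-122,-102,12),(18,448)),((-122,102,12),(778,445))]
def g(p): return np.concatenate([proj(cw,box2w(bx,lp(p[0],*np.array(a)/1000)))-z2p(*b) for a,b in L])
q=least_squares(g,[1.07]);print("lid",q.x,g(q.x).round(1));phi=q.x[0]
def hp(al,r,y): # plate point
    x=-.1255;z=.004; return lp(phi,x-r*np.sin(al),y,z-r*np.cos(al))
H=[((40,-18),(323,508)),((40,18),(477,508))]
for al in [1.6,1.8,2.0,2.1]: print(al,[ (proj(cw,box2w(bx,hp(al,.04,y)))-(150,115))*3.6 for y in(-.018,.018)])
# mat corners
M=np.array([onz(cw,*z2p(*p),.03)[:2] for p in [(405,97),(617,84),(638,287),(442,320)]])
c,s=np.cos(bx[2]),np.sin(bx[2]);m=(M-bx[:2])@np.array([[c,-s],[s,c]]);print("mat in box",m.round(4));print("center",m.mean(0),"diags",(m[0]+m[2])/2,(m[1]+m[3])/2)
np.save("bx.npy",np.r_[bx,phi])
ct=get_calibration("top")
print("top check front corners", [(proj(ct,box2w(bx,p))-(180,140))*6 for p in [(-.06,.101,.056),(-.06,-.101,.056)]])
E
python3 fit.py
```

```text
[0.56839108 0.15570018 0.35222346] 20.18091775134934 rms px 0.8479877700599097
[[-0.5 -0.7]
 [ 1.1 -0.8]
 [-1.   0.6]
 [ 1.3  0.5]
 [ 1.3 -0.9]
 [-1.1 -0.9]
 [-1.3  0.8]
 [ 0.5  0.4]
 [-0.5  0.7]
 [ 0.1  0.7]]
lid [1.07422098] [-0.7 -1.5  0.9 -0.7 -0.7  1.   1.   1.3]
1.6 [array([319.91861295, 445.44795608]), array([478.71263118, 445.04905527])]
1.8 [array([320.24837465, 479.70313811]), array([478.4414765, 479.3045657])]
2.0 [array([320.964967  , 510.80425058]), array([477.58873608, 510.40857036])]
2.1 [array([321.45304283, 524.63280898]), array([476.96321037, 524.2394733 ])]
mat in box [[-0.04    0.0038]
 [-0.0446  0.0789]
 [ 0.0367  0.0949]
 [ 0.0512  0.019 ]]
center [0.00084524 0.04912898] diags [-0.00163965  0.04933546] [0.00333014 0.04892251]
top check front corners [array([117.0112576 , 446.02080334]), array([494.5054332 , 325.20790874])]
```

The box pose fits with an rms of 0.85 px, the lid is at 1.074 and the hasp is at about 2.0. The mat centre agrees with box (0, +48 mm). Next is a wrist look at the key.

```bash
python3 - <<'E'
from h import *
k=(.510,-.330,np.radians(-23))
movep(box2w(k,[-.05,0,.22]),rot(k[2],np.radians(10)))
print(observe()['time_s'])
cw=get_calibration("wrist");im,d=get_image("wrist")
np.savez("w2.npz",im=im,d=d,K=cw["intrinsics"],T=cw["world_from_camera"])
g=im.astype(int);m=((g.max(2)<75)).astype(np.uint8)
uv=proj(cw,[.51,-.33,.018]);print(uv)
n,l,st,ce=cv2.connectedComponentsWithStats(m)
i=min([j for j in range(1,n) if st[j,4]>300],key=lambda j:np.hypot(*(ce[j]-uv)));print(st[i],ce[i])
c=np.argwhere(l==i)[:,::-1]
pts=np.array([onz(cw,u,v,.016)[:2] for u,v in c]);r=cv2.minAreaRect((pts*1000).astype(np.float32));print(r)
u,v=map(int,uv);u0,v0=max(u-75,0),max(v-60,0)
print(u0,v0);cv2.imwrite("pics/z4.png",cv2.resize(im[v0:v0+120,u0:u0+150,::-1],None,fx=5,fy=5,interpolation=cv2.INTER_CUBIC))
cv2.imwrite("pics/w2.png",im[:,:,::-1])
E
```

```text
3.7667
[255.08598905 178.8810506 ]
[ 241  147   32   55 1266] [256.09636651 169.9328594 ]
((506.8994445800781, -327.42962646484375), (36.147422790527344, 70.56250762939453), 66.19668579101562)
180 118
```

View pics/z4.png

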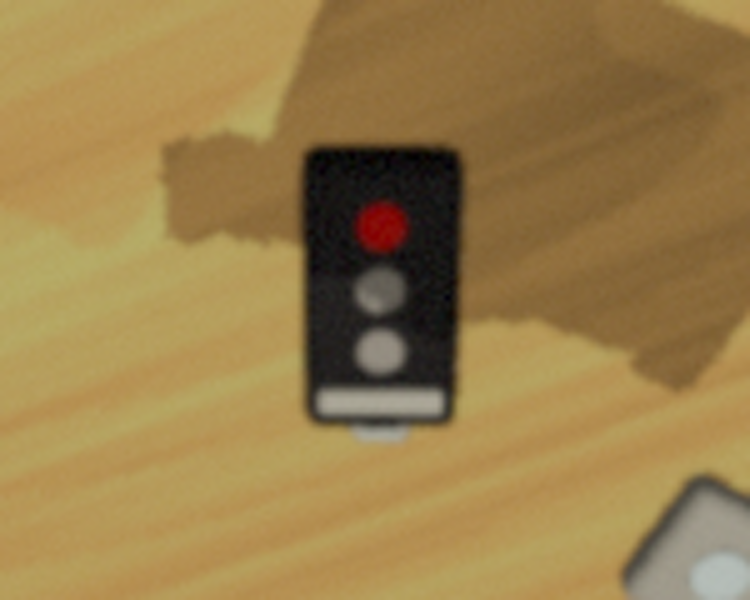

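View pics/w2.png

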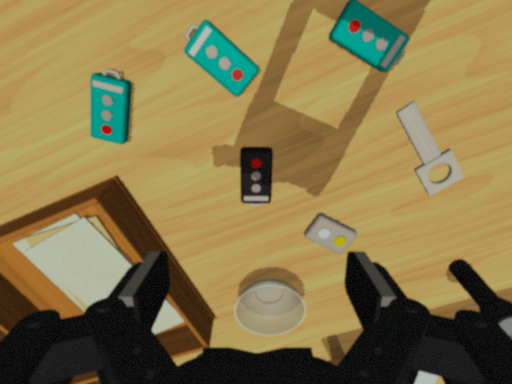

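The key fits at (0.507, −0.3275) with yaw −23.8°, loop end facing away from the robot (down in the picture). There's nothing within 50 mm to its sides. I'll grasp it with a 32° tilt.

```bash
python3 - <<'E'
from h import *
k=(.507,-.3275,np.radians(-23.8));th=np.radians(32);o=rot(k[2],th)
a=np.array([np.sin(th),0,-np.cos(th)]);g=np.array([.002,0,.007])
gripper_to(.06,40)
movep(box2w(k,g-.07*a),o)
print(move_l(box2w(k,g),feed=.06,max_force=8),observe()['eef_pos'],box2w(k,g))
gripper_to(.02,40)
s=observe();print(s['opening'],s['ft_force'],s['time_s'])
move_l(box2w(k,g+[0,0,.06]),feed=.1)
hold(.1);s=observe();print(s['opening'],s['ft_force'],s['time_s'])
cw=get_calibration("wrist");im,d=get_image("wrist");cv2.imwrite("pics/w3.png",im[:,:,::-1])
im,d=get_image("scene");cv2.imwrite("pics/s3.png",cv2.resize(im[150:290,60:240,::-1],None,fx=4,fy=4))
E
```

```text
False [ 0.50893499 -0.32845702  0.00738418] [ 0.50882992 -0.32830709  0.007     ]
0.036808036832673724 [-3.10264341  0.35298473  5.26673766] 6.5583
0.03713958839887098 [-0.04840904 -0.23932347 -1.38932528] 7.4083
```

View pics/w3.png

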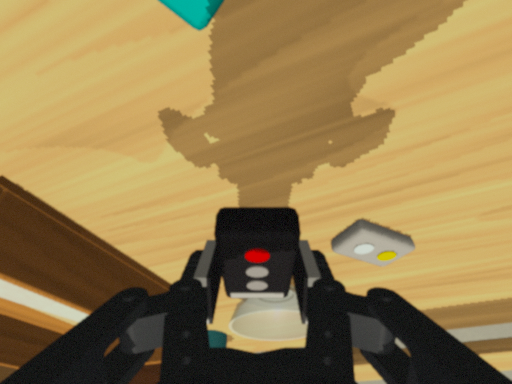

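View pics/s3.png

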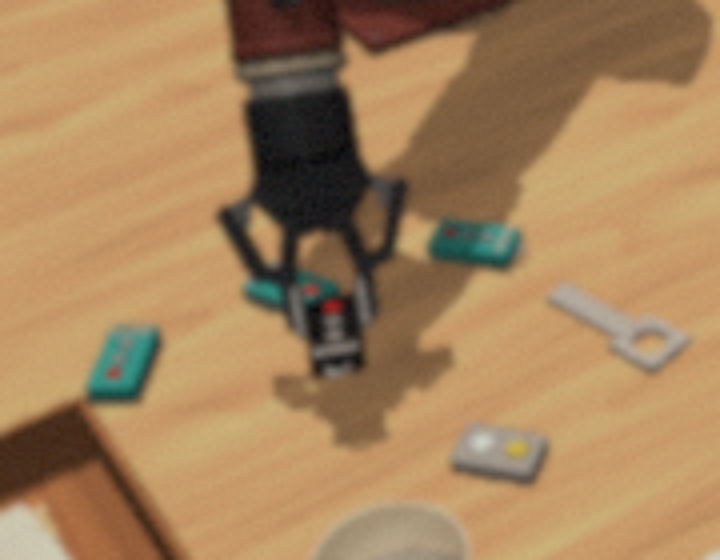

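The key is held level between the pads, with the loop forward. I'll carry it to a stand-off in front of the box and check before inserting.

```bash
python3 - <<'E'
from h import *
b=np.load("bx.npy");bx=b[:3];th=np.radians(32);o=rot(bx[2],th)
a=np.array([np.sin(th),0,-np.cos(th)]);g=np.array([.002,.048,.038])
p=observe()['eef_pos'];move_l([p[0]-.02,p[1],.17],feed=.2)
movep(box2w(bx,g-.135*a),o)
s=observe();print(s['opening'],s['ft_force'],s['time_s'],s['q'].round(2))
print(inverse_kinematics(box2w(bx,g),o))
cw=get_calibration("wrist");im,d=get_image("wrist");cv2.imwrite("pics/w4.png",im[:,:,::-1])
print(proj(cw,np.array([box2w(bx,[-.06,.101,.056]),box2w(bx,[-.06,-.101,.056]),box2w(bx,[-.052,0,.056])])))
im,d=get_image("scene");cv2.imwrite("pics/s4.png",cv2.resize(im[60:240,200:400,::-1],None,fx=3.3,fy=3.3))
E
```

```text
0.03706451727298152 [-0.23732076 -0.15391629  0.30854903] 9.9917 [ 0.11 -0.39  2.35  0.21  0.65 -1.94]
[ 0.15568139  0.06705183  2.22393597  0.33770218  0.31764801 -2.06005362]
[[326.75368    145.12524847]
 [ 58.88713348 145.37197093]
 [194.49642398 153.20307463]]
```

View pics/w4.png

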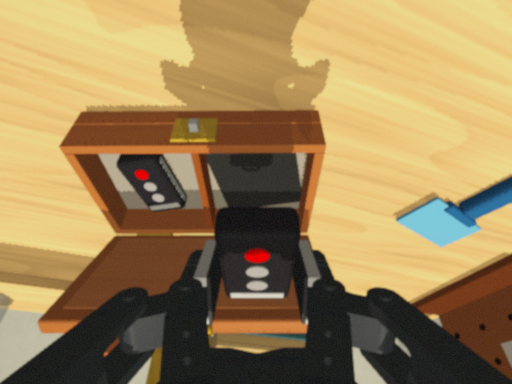

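View pics/s4.png

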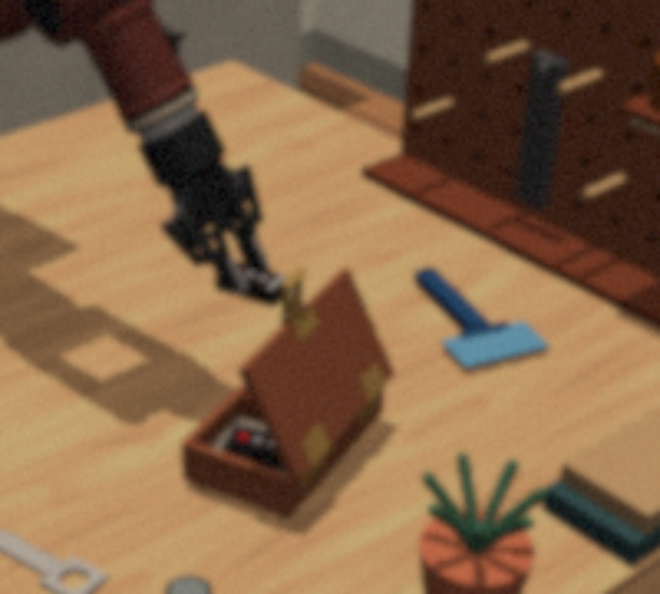

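```bash
python3 - <<'E'
import cv2
im=cv2.imread("pics/w4.png")[95:245,50:340]
cv2.imwrite("pics/z5.png",cv2.resize(im,None,fx=2.75,fy=2.75,interpolation=cv2.INTER_CUBIC))
E
```

```text
(no output)
```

View pics/z5.png

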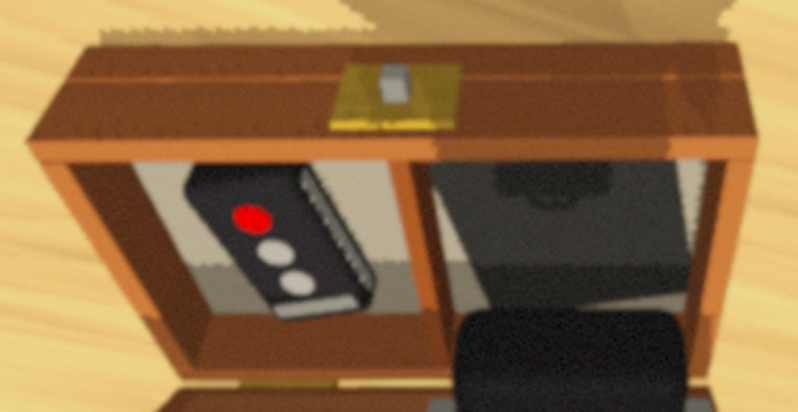

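The predicted rim midpoint agrees with the picture to about 0.4 px, with corners at (61,146) and (325,145). I'll insert now.

```bash
python3 - <<'E'
from h import *
b=np.load("bx.npy");bx=b[:3];th=np.radians(32);o=rot(bx[2],th)
a=np.array([np.sin(th),0,-np.cos(th)]);g=np.array([.002,.048,.038])
print(move_l(box2w(bx,g-.012*a),feed=.10,max_force=12));s=observe();print(s['ft_force'],s['eef_pos'])
print(move_l(box2w(bx,[.002,.048,.0355]),feed=.02,max_force=4));s=observe();print(s['ft_force'],s['eef_pos'],s['time_s'],s['opening'])
im,d=get_image("wrist");cv2.imwrite("pics/w5.png",im[:,:,::-1])
im,d=get_image("scene");cv2.imwrite("pics/s5.png",cv2.resize(im[90:240,220:370,::-1],None,fx=4,fy=4))
E
```

```text
False
[ 0.28737739 -0.33398266  0.24403183] [0.54793654 0.1992528  0.04865771]
True
[0.86038573 0.8855132  1.31495873] [0.55288562 0.20110604 0.03762653] 12.0583 0.03646862450565665
```

View pics/w5.png

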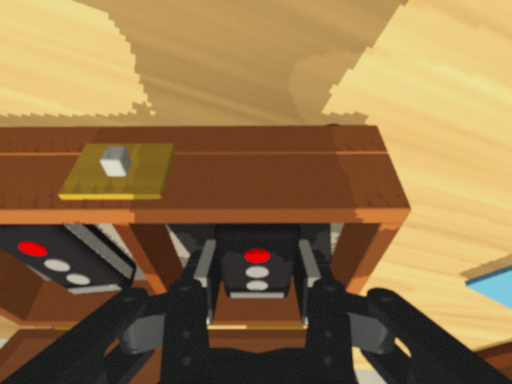

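View pics/s5.png

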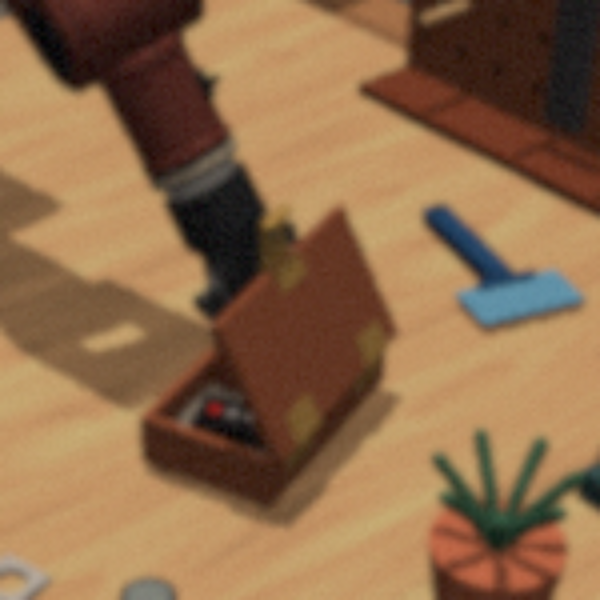

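The key touches the mat at TCP z = 37.6 mm (about 37.4 expected), centred in the compartment. I'll release it with a small opening, back out and look.

```bash
python3 - <<'E'
from h import *
b=np.load("bx.npy");bx=b[:3];th=np.radians(32);o=rot(bx[2],th)
a=np.array([np.sin(th),0,-np.cos(th)]);g=np.array([.002,.048,.0376])
gripper_to(.050);s=observe();print(s['opening'],s['ft_force'],s['time_s'])
print(move_l(box2w(bx,g-.135*a),feed=.15,max_force=10))
s=observe();print(s['time_s'],s['ft_force'])
cw=get_calibration("wrist");im,d=get_image("wrist");cv2.imwrite("pics/w6.png",im[:,:,::-1])
E
```

```text
0.04990658717579119 [-0.60151261  0.54845304  0.37723877] 12.4417
False
13.4917 [-0.28799369 -0.03733033 -0.36282223]
```

View pics/w6.png

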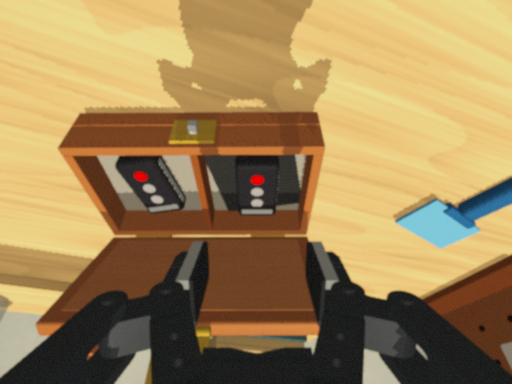

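The key lies flat on the mat at (257,185) in the picture, loop toward the back, and the spare hasn't moved. Next I'll close the lid by swinging shut fingers along its arc from behind.

```bash
cat > lid.py <<'E'
from h import *
b=np.load("bx.npy");bx=b[:3];phi0=b[3]
def lp(phi,x,y,z):
    c,s=np.cos(phi),np.sin(phi); return np.array([.06+x*c+z*s,y,.0565-x*s+z*c])
Y=.05
def pose(phi,gap=0):
    t=-.4*phi; return box2w(bx,lp(phi,-.105,Y,.012+.011*np.sin(.6*phi)+gap)),rot(bx[2],t)
E
python3 - <<'E'
from lid import *
for ph in [1.07,.8,.5,.2,0]:
    p,o=pose(ph);q=inverse_kinematics(p,o);print(ph,p.round(3),None if q is None else q.round(2))
p,o=pose(phi0,.03);pa=p+[0,0,.05];qa=inverse_kinematics(pa,o);print(qa)
assert qa is not None
s=observe();e=s['eef_pos']
gripper_to(0.0,40)
move_l(e+[0,0,.17],feed=.25)
movep(box2w(bx,[.03,Y,.33]),o)
s=observe();print(s['time_s'],s['q'].round(2))
im,d=get_image("wrist");cv2.imwrite("pics/w7.png",im[:,:,::-1])
im,d=get_image("scene");cv2.imwrite("pics/s7.png",cv2.resize(im[40:240,200:400,::-1],None,fx=3,fy=3))
E
```

```text
1.07 [0.575 0.212 0.158] [ 0.25  0.6   1.23 -0.04  1.74 -1.67]
0.8 [0.55  0.202 0.144] [ 0.24  0.46  1.43 -0.04  1.57 -1.68]
0.5 [0.528 0.194 0.12 ] [ 0.23  0.33  1.62 -0.03  1.39 -1.69]
0.2 [0.513 0.189 0.09 ] [ 0.21  0.24  1.78 -0.01  1.2  -1.7 ]
0 [0.509 0.187 0.068] [ 0.21  0.2   1.87 -0.    1.06 -1.72]
[ 0.25122614  0.61759987  1.07981094 -0.04399244  1.87166454 -1.67571149]
16.0917 [ 0.25  0.52  1.03 -0.05  2.03 -1.69]<stdin>:3: UserWarning: Gimbal lock detected. Setting third angle to zero since it is not possible to uniquely determine all angles.
```

View pics/s7.png

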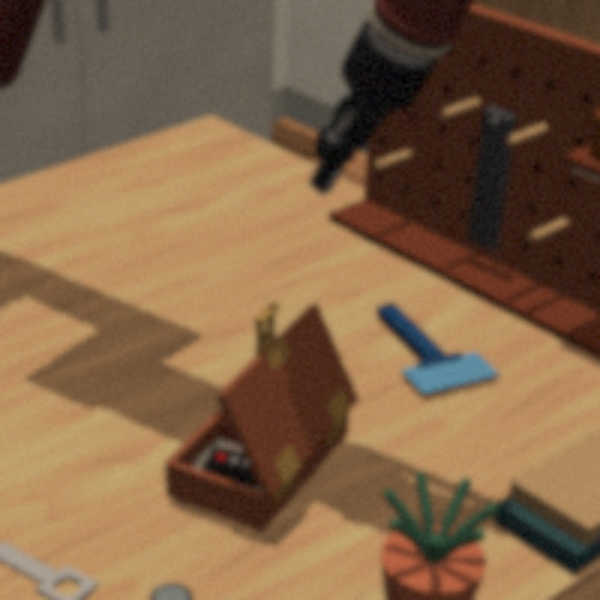

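View pics/w7.png

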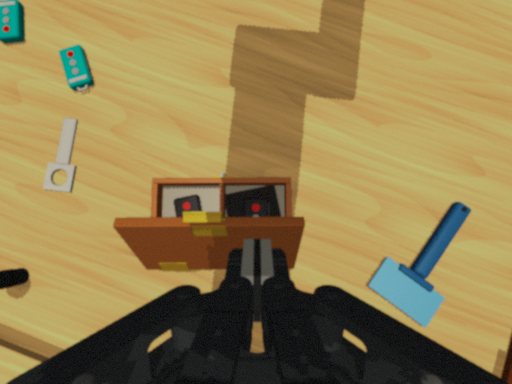

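The shut fingers are above and behind the lid and clear of the hasp at (205,220). I'll push it along the arc.

```bash
python3 - <<'E' 2>/dev/null
from lid import *
p,o=pose(phi0,.03);move_l(p+[0,0,.05],feed=.15,rotation=o);print(move_l(p,feed=.1,rotation=o,max_force=15))
for ph in np.r_[np.linspace(phi0,.1,9)]:
    p,o=pose(ph)
    st=move_l(p,feed=.06,rotation=o,max_force=25);s=observe();print(round(ph,2),st,s['ft_force'].round(1),round(s['time_s'],2))
    if st: break
im,d=get_image("scene");cv2.imwrite("pics/s8.png",cv2.resize(im[40:240,200:400,::-1],None,fx=3,fy=3))
E
```

```text
False
1.07 False [-0.9 -0.2  0.2] 18.38
0.95 False [-0.3  0.7  0.7] 18.75
0.83 False [-0.1  0.3 -0. ] 19.12
0.71 False [-0.5  0.4 -0.7] 19.5
0.59 False [0.  0.5 0.4] 19.88
0.47 False [-0.1 -0.  -0.3] 20.25
0.34 False [ 0.4  0.1 -0.1] 20.62
0.22 False [-0.5  0.6  0.2] 21.0
0.1 False [-0.5  0.1 -0.7] 21.38
```

View pics/s8.png

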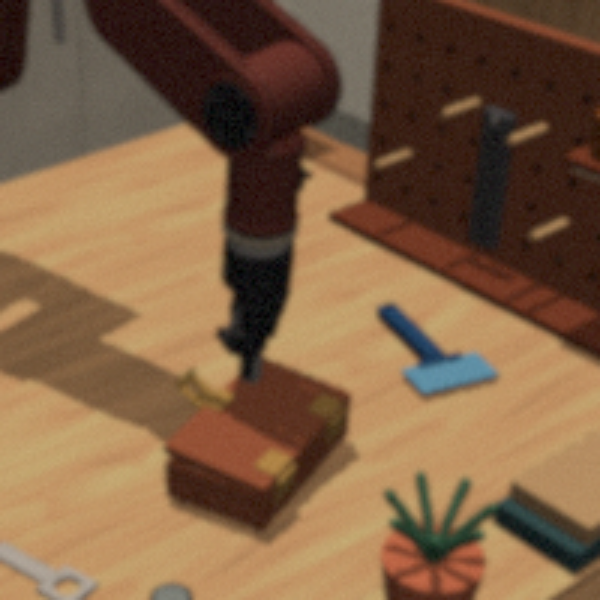

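The lid has followed the fingers nearly shut. I'll finish slowly with a light press.

```bash
python3 - <<'E' 2>/dev/null
from lid import *
p,o=pose(.03);print(move_l(p,feed=.03,rotation=o,max_force=25),observe()['ft_force'].round(1))
p,o=pose(0,-.006);print(move_l(p,feed=.015,rotation=o,max_force=14));s=observe();print(s['ft_force'].round(1),s['eef_pos'],p)
hold(.2)
e=s['eef_pos'];move_l(e+[0,0,.09],feed=.15)
# view pose: in front of box, high
cw=get_calibration("wrist");im,d=get_image("wrist");cv2.imwrite("pics/w9.png",im[:,:,::-1])
np.savez("w9.npz",im=im,d=d,K=cw["intrinsics"],T=cw["world_from_camera"])
im,d=get_image("scene");cv2.imwrite("pics/s9.png",cv2.resize(im[110:240,220:350,::-1],None,fx=4.6,fy=4.6,interpolation=cv2.INTER_CUBIC))
print(observe()['time_s'])
E
```

```text
False [ 0.8 -0.6 -0.5]
True
[-1.9  0.2  6.1] [0.5092499  0.18719552 0.06851809] [0.50890444 0.18710623 0.0625    ]
23.2833
```

View pics/w9.png

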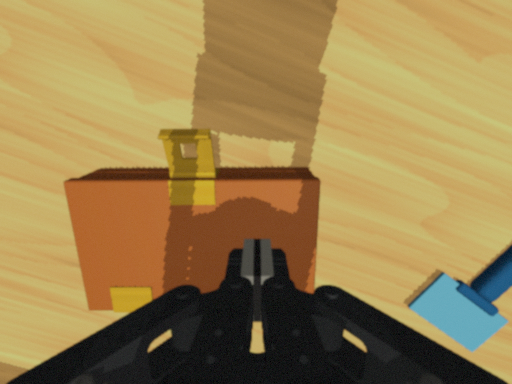

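View pics/s9.png

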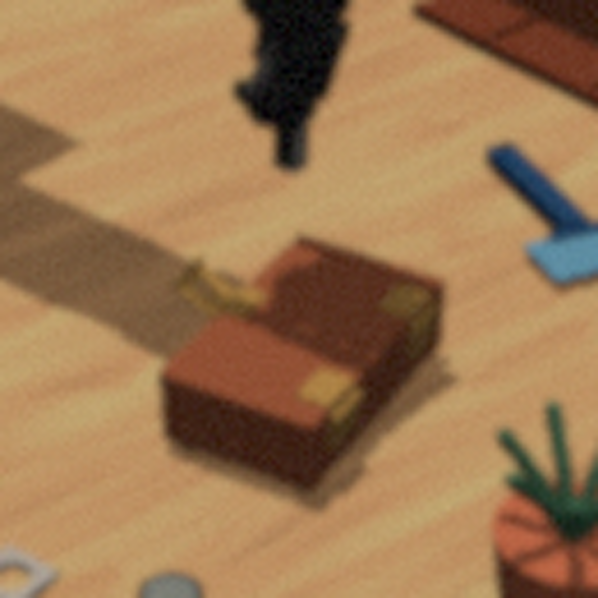

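The press stopped at z = 68.5 mm, which is exactly rim plus lid, and the picture shows the lid flush. Next I'll fold the hasp, whose plate is at (187,160) in the wrist view: press down on its lip, then push it to the front.

```bash
python3 - <<'E' 2>/dev/null
from lid import *
o=rot(bx[2],np.radians(12))
e=observe()['eef_pos'];
movep(box2w(bx,[-.0995,0,.13]),o)
print(move_l(box2w(bx,[-.0995,0,.06]),feed=.06,max_force=15),observe()['ft_force'].round(1),observe()['eef_pos'])
im,d=get_image("wrist");cv2.imwrite("pics/w10.png",im[:,:,::-1])
print(move_l(box2w(bx,[-.0995,0,.014]),feed=.05,max_force=15),observe()['ft_force'].round(1),observe()['eef_pos'],observe()['time_s'])
im,d=get_image("wrist");cv2.imwrite("pics/w11.png",im[:,:,::-1])
a=cv2.imread("pics/w10.png");b=cv2.imread("pics/w11.png");cv2.imwrite("pics/w1011.png",np.hstack([a[60:360,80:460],b[60:360,80:460]]))
E
```

```text
False [-0.   0.8  0.3] [0.47562598 0.12141668 0.06054953]
False [ 0.4 -0.8 -0.6] [0.47515749 0.12138783 0.01415469] 26.1417
```

View pics/w1011.png

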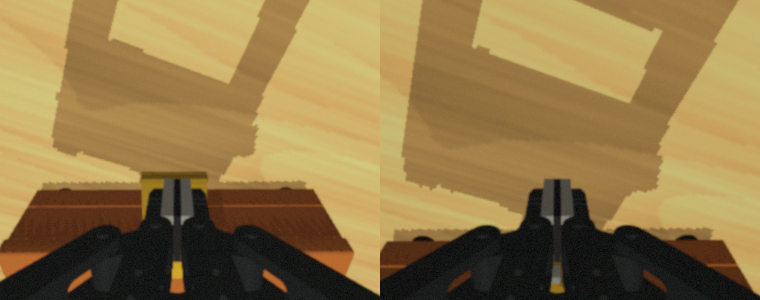

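The hasp has folded down past horizontal and is now hidden behind the fingers. I'll press the lip toward the front, back off and look.

```bash
python3 - <<'E' 2>/dev/null
from lid import *
o=rot(bx[2],np.radians(12))
print(move_l(box2w(bx,[-.074,0,.014]),feed=.025,max_force=8));s=observe();e=s['eef_pos'];c,n=np.cos(bx[2]),np.sin(bx[2]);print(s['ft_force'].round(1),(e[:2]-bx[:2])@np.array([c,n]),e,s['time_s'])
hold(.2)
move_l(box2w(bx,[-.13,0,.03]),feed=.1);move_l(box2w(bx,[-.19,0,.12]),feed=.15,rotation=rot(bx[2],np.radians(25)))
cw=get_calibration("wrist");im,d=get_image("wrist");cv2.imwrite("pics/w12.png",cv2.resize(im[:,:,::-1],(800,600)))
np.savez("w12.npz",im=im,d=d,K=cw["intrinsics"],T=cw["world_from_camera"])
im,d=get_image("scene");cv2.imwrite("pics/s12.png",cv2.resize(im[110:240,220:350,::-1],None,fx=4.6,fy=4.6,interpolation=cv2.INTER_CUBIC))
print(observe()['time_s'])
E
```

```text
True
[-0.1 -0.1 -0. ] -0.08478154375925546 [0.48863236 0.12694717 0.01266526] 26.875
28.6667
```

View pics/w12.png

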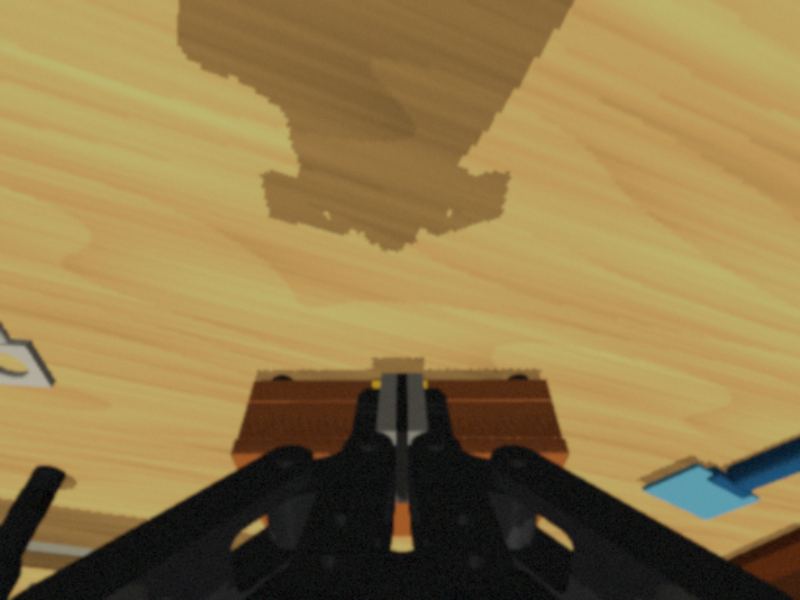

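View pics/s12.png

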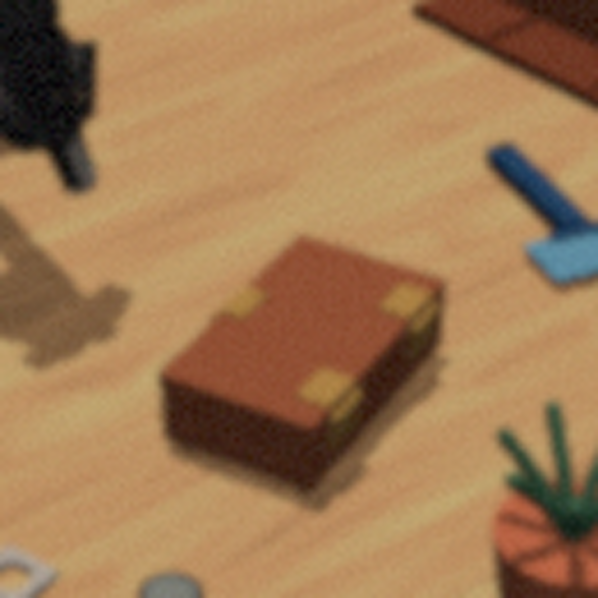

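The lid is shut and the hasp is down, but the fingers at (400,400) hide it. I'll shift sideways for a clear view.

```bash
python3 - <<'E' 2>/dev/null
from lid import *
move_l(box2w(bx,[-.20,.09,.16]),feed=.2,rotation=rot(bx[2],np.radians(35)))
cw=get_calibration("wrist");im,d=get_image("wrist")
np.savez("w13.npz",im=im,d=d,K=cw["intrinsics"],T=cw["world_from_camera"])
uv=proj(cw,box2w(bx,[-.062,0,.04]));print(uv)
for n,p in [("pin",(-.0655,0,.0605)),("plate end closed",(-.066,0,.0205)),("lip end closed",(-.0765,0,.0205)),("lip end 0.15",(-.0655-.04*.149-.011*.99,0,.0605-.04*.989+.011*.149))]: print(n,(proj(cw,box2w(bx,p))))
cv2.imwrite("pics/w13.png",im[:,:,::-1]);u,v=uv.astype(int);u0,v0=max(u-70,0),max(v-50,0);print(u0,v0)
cv2.imwrite("pics/z13.png",cv2.resize(im[v0:v0+100,u0:u0+140,::-1],None,fx=5.5,fy=5.5,interpolation=cv2.INTER_CUBIC));print(observe()['time_s'])
E
python3 - <<'E' 2>&1 | grep -v -i gimbal
from lid import *
ok=False
for y in(.1,-.1):
  for x,z,t in [(-.17,.14,30),(-.15,.16,25),(-.14,.2,25),(-.14,.2,18),(-.12,.16,15)]:
    p=box2w(bx,[x,y,z]);o=rot(bx[2],np.radians(t))
    if inverse_kinematics(p,o) is None: print("no",x,y,z,t);continue
    try: movep(p,o)
    except Unreachable as ex: print(ex);continue
    ok=True;print(x,y,z,t);break
  if ok:break
cw=get_calibration("wrist");im,d=get_image("wrist")
np.savez("w13.npz",im=im,d=d,K=cw["intrinsics"],T=cw["world_from_camera"])
uv=proj(cw,box2w(bx,[-.062,0,.04]));print(uv)
for n,p in [("pin",(-.0655,0,.0605)),("plate end closed",(-.066,0,.0205)),("lip end closed",(-.0765,0,.0205)),("lip end 0.15",(-.0655-.04*.149-.011*.99,0,.0605-.04*.989+.011*.149))]: print(n,(proj(cw,box2w(bx,p))))
cv2.imwrite("pics/w13.png",im[:,:,::-1]);u,v=uv.astype(int);u0,v0=max(u-70,0),max(v-50,0);print(u0,v0)
cv2.imwrite("pics/z13.png",cv2.resize(im[v0:v0+100,u0:u0+140,::-1],None,fx=5.5,fy=5.5,interpolation=cv2.INTER_CUBIC));print(observe()['time_s'])
E
```

```text
-0.17 0.1 0.14 30
[155.12951741 224.22510216]
pin [149.43135004 239.30196751]
plate end closed [158.38732571 206.84497259]
lip end closed [155.95942515 200.18388328]
lip end 0.15 [154.0838236  197.87482112]
85 174
29.2417
```

View pics/z13.png

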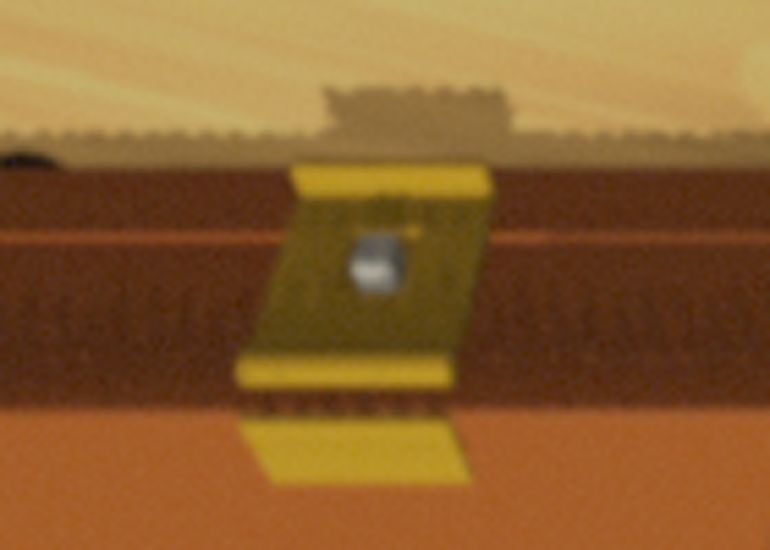

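The hasp is flat against the front with the staple showing through its slot, at zoom (377,265). I'll do one last top view for the bystanders, then hand in.

```bash
python3 - <<'E' 2>&1 | grep -v -i gimbal
from h import *
e=observe()['eef_pos'];move_l(e+[0,0,.08],feed=.2);hold(.3)
im,d=get_image("top");cv2.imwrite("pics/t14.png",im[:,:,::-1])
o=np.load("top0.npz")['im'];df=np.abs(im.astype(int)-o.astype(int)).max(2)
for n,(u,v) in dict(bowl=(399,154),remote=(360,176),opener=(318,195),scraper=(130,200),torch=(316,128),t1=(329,241),t2=(374,254),t3=(418,257)).items(): print(n,df[v-8:v+8,u-8:u+8].mean().round(1))
print(observe()['time_s'],observe()['ft_force'].round(1))
E
```

```text
bowl 3.7
remote 3.7
opener 3.6
scraper 4.1
torch 4.2
t1 3.9
t2 3.7
t3 4.0
30.1417 [0.2 0.4 0.3]
```

View pics/t14.png

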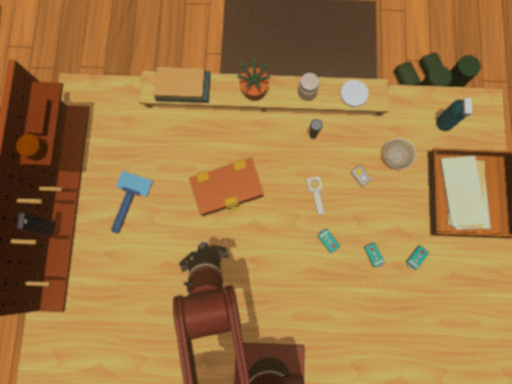

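The top view shows the box shut at (227,187), the key gone from the console, and every bystander unchanged down to image noise. The arm is clear, so I'm handing in.

```bash
python3 -c "
from plant import *
print(job_done())"
```

```text
the job is handed in; nothing more can be done
None
```

The car key is put away in the box, the lid is shut and the hasp is folded down over its staple. I handed the job in at about 30 s of the 61 s allowed.

- **Key:** I gripped it with the hand leaned 32° and set it on the mat until it touched, then let go. The wrist picture taken before closing showed it flat on the mat, with the spare key unmoved.
- **Lid:** I pushed it down slowly along its arc. The final light press stopped at 68.5 mm, which is exactly the rim plus the lid thickness, and the pictures show it flush.
- **Hasp:** I pressed it down and then against the box front, stopping at an 8 N force change. A close-up shows the plate flat with the staple through its slot.
- **Everything else:** the top view matches the first one to within image noise for the bystanders and the turquoise look-alikes.

**Checks that disagreed or failed:**
- The box position from the first top view differed by about 4–5 mm from the wrist-camera fit. I used the wrist fit, which a second wrist view confirmed to about 1 mm.
- The force sensor read almost nothing at each stop while the lid was swinging, so I confirmed the lid's motion from the pictures.
- The first viewpoint I tried for the hasp close-up gave no picture, most likely because the arm could not reach it. I took the close-up from another pose.

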